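# Lock the work down with the collar-locked lever clamp

### The job

Clamp the steel block in the small lever clamp: twist the knurled collar on the upright lever until it lets itself be lifted, lift it to free the lever, swing the lever over so that the rubber foot comes down on the block, and let the collar drop fully home so that the lever is locked there. Leave the block in its nest and do not disturb the things lying around the clamp.

Things in the scene. Friction and masses are not known exactly. Their poses are not given: they have to be found in the camera images.
- clamp: Grey base plate 195 x 116 x 12 mm, bolted to the bench (cannot move). Origin on the bench surface straight below the lever's pivot, z up; plate from x = -132 to +62 mm, the block's nest on the -x side. Two upright steel cheek plates (6 mm each, 32 mm over both, pivot bosses 40 mm) stand over the origin; the lever swings between them in the clamp's xz plane.
- second_notch (a point): Where the cross pin rests when the lever is locked over the block. The cheeks' curved rim lies 86 mm from the pivot; it has this notch at 0.70 rad and an equal one with the lever upright; low end stops (94 mm from the pivot) stand just outside both.
- pivot (a point): The lever's pivot, 55 mm above the bench; its axes turn with the lever: z along the stem towards its free end, y the hinge axis (parallel to the clamp's y).
- lever (a joint): Lean of the lever in rad: 0 = upright, in the first notch (start); 0.70 = leaning to the clamp's -x over the block, in the second notch; stops at -0.015 and 0.715. Stiff (0.3 Nm friction, about 3 N at the collar), it stays where it is left. A short arm on it carries the rubber foot, which meets the block at about 0.66 rad and presses it with about 4 N at 0.70.
- cap (a point): Top of the lever's black end cap, 22 mm diameter and 13 mm high, 158 mm from the pivot. The stem below it is a 14 mm round bar; with the sleeve down, 17 mm of it show between collar and cap.
- sleeve (a joint): Rise of the locking sleeve with its collar along the stem, m: 0 = fully down, stop at 0.016. In a notch its pin locks the lever; raised over 0.010 it clears the rim. A spring pulls it down with 5 N at the bottom, 8 N at the top. Let go between the notches it rides on the rim at 0.010 and drops when the lever reaches a notch.
- cross_pin (a point): Middle of the sleeve's 8 mm cross pin (along y, 40 mm long), 80 mm from the pivot while the sleeve is down; it reaches over both cheeks and sits in their notches.
- collar_mid (a point): Centre of the knurled steel collar, a plain round 40 mm in diameter and 38 mm long, 109 mm from the pivot while the sleeve is down; z along the stem to its free end. It turns with 0.03 Nm friction on the sleeve and lifts with it. It looks alike all round: its own turn is neither visible nor read (this point does not turn with it).
- foot: The rubber foot (24 mm round) on the lever's short arm, sprung, 85 mm from the pivot; origin on the arm's middle line.
- work: The steel block to be clamped, 50 x 90 x 30 mm, loose, already lying in its nest (low rails 10 mm high) on the base plate; origin at the centre of its underside, its 90 mm along the clamp's y.
- slot_strap: Bystander: slotted steel clamp strap, 36 x 100 x 16 mm, flat on the bench on the clamp's +y side; origin at the centre of its underside, length along y.
- tee_bolt: Bystander: T-slot bolt with nut, 36 x 122 x 30 mm, lying on the bench on the clamp's -y side; origin at the centre of its underside, length along y.
- shop_file: Bystander: flat file with wooden handle, 310 mm long, lying behind the clamp; origin at the centre of its underside, length along y.
- collar_top (a point): Centre of the collar's upper face, 128 mm from the pivot while down. A lug inside must meet a slot in the stem before the collar rises over 1.5 mm. At the start it is turned 0.4 to 1.1 rad (unknown) counter-clockwise of the slot, seen looking down on the cap: turn it clockwise. It rises only within about 0.17 rad of the slot and can be turned past it (stops at 1.2 rad); once up it cannot turn.
There are look-alikes about, which are no part of the job. Leave any purple look-alike of the work alone. Several things have the shape of the clamp; the one meant has the colours described above.

How it is judged:
By the outcome, as a careful person would: the job done as asked, in the order asked, and still so for the second after the job is handed in, with the robot touching nothing.
It also fails if it takes over 48 s, if anything falls off the work surface, if the arm or the gripper's body presses on something with over 40 N, if the wrist force passes 120 N, or if a joint passes its speed limit or range.

### The arm

A 6-joint arm with a two-finger parallel gripper is mounted at the origin on a cart in front of the work surface, level with it; the furniture and walls round the work are solid. World frame = base frame: x ahead of the robot, y to its left, z up, the work surface at z = 0. Lengths are in m, angles in degrees, forces in N, time in s.
With the tool pointing down it reaches from about 0.3 to 0.75 m from the base axis. Payload 8.5 kg.
Tool frame: the origin (TCP) lies midway between the tips of the shut fingers; the grasp point (between the pads) lies 19 mm behind it; z points along the fingers, y is the direction in which the jaws open and shut (so a half turn about z gives the same grasp; the last joint's range is limited). The gripper opens to 85 mm and grips with 20 to 120 N. Pads are 22 mm wide; open, the fingers measure 114 mm over their backs; the gripper's body (76 mm by 85 mm) begins 54 mm behind the grasp point. The pads swing forward as they close: fully open they stand 13 mm farther back than shut.
Start: joints at [-86.19, 21.807, 74.336, -0, 83.858, -12.336], TCP at [0.153, -0.528, 0.231] pointing down, gripper open.
Joint ranges: [-178.18, 178.18], [-50.72, 133.34], [12.68, 142.11], [-81.47, 261.47], [9.98, 163.14], [-165.26, 165.26]. Speed limits (degrees/s): [136.94, 136.94, 180, 180, 180, 180].

### API

Orientations are given as a 3x3 rotation matrix whose columns are the frame's x, y, z axes.
In Python, from rig import env gives the robot as it stands.
- The arm moves only by the shell command python3 -m inch 'ROWS' [FORCE]. ROWS is text: rows parted by semicolons, each of 5 numbers parted by spaces: the finger opening in mm, from 0 to 85.4, then the shift along the tool's x, y, z in mm, then the turn about the tool's z in degrees. In form: jaw dx dy dz turn; .... A call has 1 to 10 rows; each row is the pose to reach, as a shift and turn from the pose commanded when the call began, along the tool's axes at that moment; what a row does not reach only later rows make up. A row lasts 1/8 s, in which the tool goes at most 62.5 mm and 10.7 degrees, less where a joint would pass 70% of its speed; a pose out of reach is approached as far as the arm can. A call with a gripper value outside its range is refused whole. The fingers move at their own pace and stop on an object; FORCE is the grip in N (left out, the last holds). Time passes only in rows, so rows that repeat a pose let the fingers close. It gives the time, the measured TCP pose, the force and the opening at its end, in the units of the state.
- env.observe(): the state, without advancing time (a new reading comes with each control period).
- env.get_image(name): name is "scene" or "top" or "wrist"; returns a dict with "color" (480x640x3 uint8, blue, green, red), "range_z" (480x640 float32, m along the optical axis (not along the pixel's ray), 0 where there is no reading), "fov_y" (degrees; the focal length in pixels is half the picture's height over the tangent of half this angle, whatever the lens; pixels are square), "cx", "cy" (the principal point, pixels), "R" (3x3) and "t" (3): a world point X has camera coordinates R X + t. Camera axes: x right, y down, z forward; pixel columns grow to the right and rows downward; lengths in m; the calibration is good to about 2 mm. The wrist camera is an equidistant fisheye: a pixel r from the principal point sees the ray r / f radians off the axis. A picture is of the moment at which its call begins.
- env.close_job(): hands the job in, once; it reports no verdict.
The state is a dict: "time_s": time; "q": joint angles; "qvel": joint speeds; "joint_efforts": joint torques, N m; "position": TCP position; "tool_rot": TCP orientation; "ft_force": force on the tool from outside, world axes, zero at the start; "wrist_torque": the same for the moment, N m; "grip_width": finger opening in m.
Only numpy, scipy, OpenCV 4.12 (cv2) and the standard library are available. Lean on these libraries where they do the work, as an engineer would, in place of code of your own. Each camera call takes 0.05 s, during which the arm holds its last target.

## Working session

There is one attempt and no reset: what is moved stays moved. The work goes in short steps, Python scripts to look and compute and a shell command to move; the robot and the scene stay as the last step left them, time stands still between calls to the robot, and variables do not carry over. Pictures are saved under pics/ and viewed, and the job is handed in when it is done.

```bash
ls; mkdir -p pics; python3 - <<'E'
from rig import env
import cv2,numpy as np
s=env.observe()
print(s['time_s'],s['position'],s['tool_rot'],s['grip_width'])
for n in ('scene','top'):
    d=env.get_image(n); cv2.imwrite(f'pics/{n}0.png',d['color']); np.savez(f'pics/{n}0.npz',**d)
    print(n,d['fov_y'],d['cx'],d['cy'],d['R'],d['t'])
E
```

```text
pics
0.0 [ 0.15290321 -0.52798972  0.23067122] [[ 9.60563177e-01  2.78061815e-01 -1.01117006e-04]
 [ 2.78061622e-01 -9.60561936e-01  1.58186894e-03]
 [ 3.42728203e-04 -1.54760182e-03 -9.99998744e-01]] 0.08539428809679456
scene 49.197931689330794 317.52433255023215 249.92685870174415 [[-0.88909183 -0.45715967  0.02282012]
 [-0.2941111   0.53236912 -0.79377691]
 [ 0.35073406 -0.71245221 -0.60778077]] [0.47614463 0.30174908 0.94133908]
top 52.82113992682652 323.87286559364105 245.4125374721886 [[ 0.01123681 -0.99992429 -0.00501442]
 [-0.98522855 -0.01021443 -0.17093966]
 [ 0.1708755   0.00686117 -0.98526874]] [-0.06839221  0.60631745  1.12072174]
```

View pics/scene0.png

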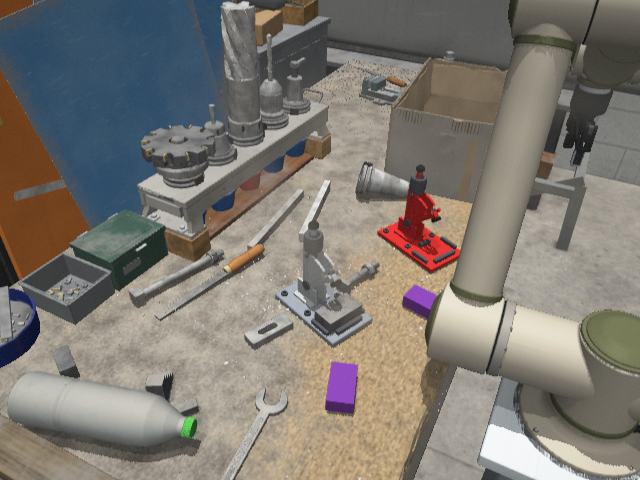

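View pics/top0.png

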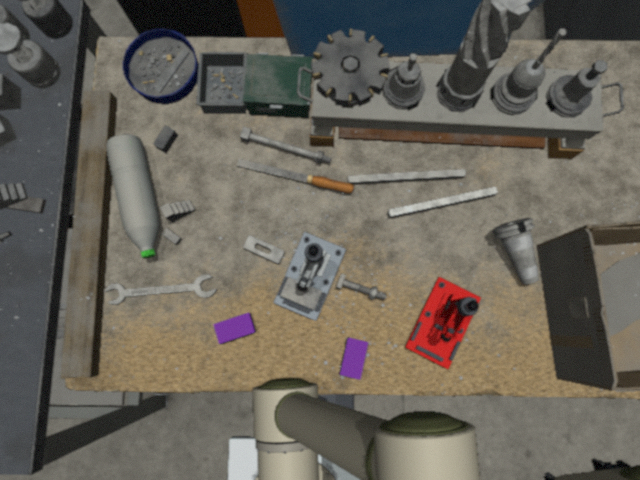

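Clamp candidates: the grey one (top 311,275; scene 322,300), a red one (top 445,320; scene 420,225) and a grey clutter piece far off at scene (383,88). The grey one at (311,275) matches: grey plate, strap at its +y side, bolt at its -y side, and a black cap. I'll confirm with a crop and measure it.

```bash
cat > h.py <<'E'
import numpy as np
def load(f): return {k:v for k,v in np.load(f).items()}
def foc(d): return 240/np.tan(np.radians(float(d['fov_y']))/2)
def cloud(d):
    f=foc(d); v,u=np.mgrid[0:480,0:640]; z=d['range_z']
    c=np.stack([(u-d['cx'])/f*z,(v-d['cy'])/f*z,z],-1)
    X=(c-d['t'])@d['R']; X[z==0]=np.nan
    return X
def ray(d,u,v,h):
    f=foc(d); r=d['R'].T@np.array([(u-d['cx'])/f,(v-d['cy'])/f,1]); o=-d['R'].T@d['t']
    return o+r*(h-o[2])/r[2]
def proj(d,X):
    c=np.asarray(X)@d['R'].T+d['t']; f=foc(d)
    return np.stack([f*c[...,0]/c[...,2]+d['cx'],f*c[...,1]/c[...,2]+d['cy']],-1)
E
python3 - <<'E'
from h import *; import cv2
a=load('pics/scene0.npz');b=load('pics/top0.npz')
A=cv2.resize(a['color'][205:355,240:400],None,fx=3.7,fy=3.7,interpolation=2)
B=cv2.resize(b['color'][220:330,250:400],None,fx=3.7,fy=3.7,interpolation=2)
cv2.imwrite('pics/c1.png',A);cv2.imwrite('pics/c2.png',B)
X=cloud(b)
for p in [(312,250),(305,237),(340,240),(279,302),(314,314),(285,290),(300,305)]: print(p,X[p[1],p[0]])
E
```

```text
(312, 250) [ 0.56887797 -0.03835699  0.21459244]
(305, 237) [ 0.63420313 -0.01396813  0.01605402]
(340, 240) [ 0.63067878 -0.10232497 -0.00136627]
(279, 302) [0.4715167  0.04748876 0.01034421]
(314, 314) [ 0.44308401 -0.0393101   0.01318081]
(285, 290) [0.49852219 0.03047794 0.04454659]
(300, 305) [ 0.46470215 -0.00447998  0.01107183]
```

View pics/c1.png

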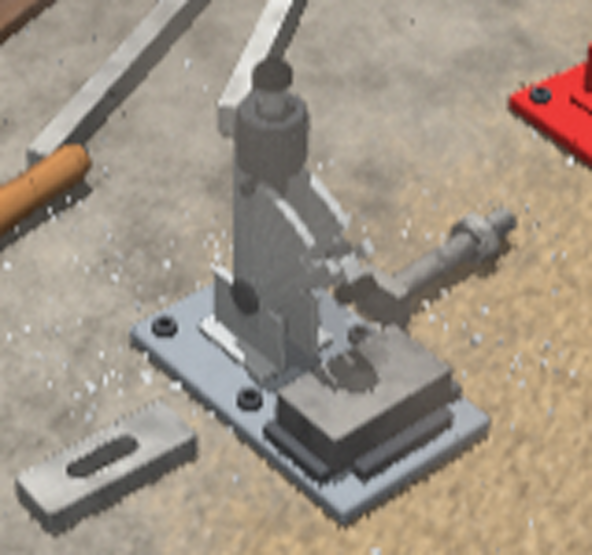

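View pics/c2.png

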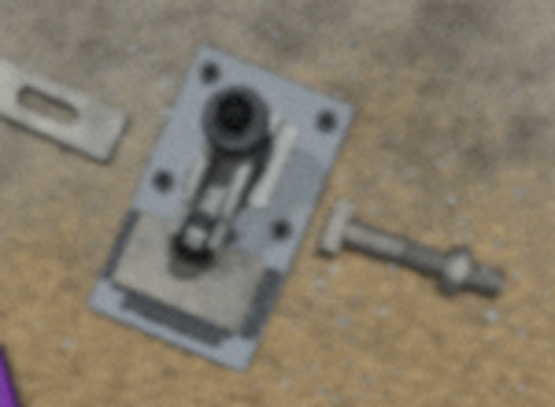

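The crop shows the grey plate, steel block, rubber foot, upright lever with black cap (312,250), strap on the left and bolt on the right. This is the clamp meant. Next I'll measure the plate corners, cap and collar.

```bash
python3 - <<'E'
from h import *; import cv2
a=load('pics/scene0.npz');b=load('pics/top0.npz')
P=np.array([ray(b,u/3.7+250-.36,v/3.7+220-.36,.012) for u,v in [(203,45),(352,105),(243,370),(90,303)]])
print(P)
print('sides',[np.linalg.norm(P[i]-P[(i+1)%4]) for i in range(4)])
xa=(P[0]+P[1]-P[2]-P[3]);xa/=np.linalg.norm(xa); ya=P[0]+P[3]-P[1]-P[2]; ya/=np.linalg.norm(ya)
print(np.degrees(np.arctan2(xa[1],xa[0])),np.degrees(np.arctan2(-ya[0],ya[1])))
c=P.mean(0); o=c+xa*.035; print('center',c,'origin',o)
for d in(a,b):
    X=cloud(d); m=(np.hypot(X[...,0]-o[0],X[...,1]-o[1])<.06)&(X[...,2]>.13)
    Q=X[m]; print(len(Q))
    for lo,hi in[(.135,.145),(.145,.16),(.16,.175),(.175,.185),(.187,.197),(.2,.21),(.208,.22)]:
        k=Q[(Q[:,2]>lo)&(Q[:,2]<hi)]
        if len(k):print(lo,hi,len(k),k.mean(0),k.min(0),k.max(0))
E
```

```text
[[ 0.64831707 -0.01228887  0.012     ]
 [ 0.60787496 -0.11405283  0.012     ]
 [ 0.42949255 -0.04269934  0.012     ]
 [ 0.47243737  0.0597633   0.012     ]]
sides [np.float64(0.10950556138982769), np.float64(0.1921239329446687), np.float64(0.11109838081384764), np.float64(0.19006625537894065)]
-22.03815326925474 -22.210482697649663
center [ 0.53953049 -0.02731944  0.012     ] origin [ 0.57197319 -0.04045227  0.012     ]
724
0.135 0.145 124 [ 0.55958402 -0.02916026  0.13895746] [ 0.53093019 -0.04916402  0.13505489] [ 0.58966531 -0.01242168  0.14460668]
0.145 0.16 87 [ 0.56526609 -0.02575908  0.15429987] [ 0.5497907  -0.04048974  0.14583731] [ 0.5891172  -0.01662773  0.15995314]
0.16 0.175 114 [ 0.56483574 -0.02580464  0.16750515] [ 0.54971016 -0.04384339  0.16010778] [ 0.58756648 -0.01722756  0.17450332]
0.175 0.185 160 [ 0.5671051  -0.03146747  0.1816301 ] [ 0.55041846 -0.05711244  0.17506445] [ 0.58866318 -0.01707722  0.18498076]
0.187 0.197 28 [ 0.56851413 -0.03520436  0.19206822] [ 0.56349454 -0.04135319  0.1873957 ] [ 0.57491523 -0.0314843   0.19672997]
0.2 0.21 43 [ 0.56747755 -
[... 428 characters left out ...]
.05871552  0.15272458] [ 0.56701717 -0.02355624  0.15984263]
0.16 0.175 24 [ 0.55851977 -0.04089239  0.16883888] [ 0.55110467 -0.05877552  0.1601841 ] [ 0.57542264 -0.01983913  0.17466866]
0.175 0.185 156 [ 0.56780651 -0.04003088  0.18170866] [ 0.55121301 -0.05888248  0.17550521] [ 0.59023129 -0.0198769   0.18493783]
0.187 0.197 2 [ 0.56809351 -0.05146767  0.18720471] [ 0.56050414 -0.05243643  0.18717439] [ 0.57568289 -0.05049892  0.18723503]
0.2 0.21 37 [ 0.56968081 -0.04040845  0.20773846] [ 0.56011637 -0.04865107  0.20101068] [ 0.58067841 -0.02952263  0.20994006]
0.208 0.22 65 [ 0.57046961 -0.03962027  0.21134444] [ 0.56125816 -0.04860826  0.20801178] [ 0.5804747  -0.02983686  0.21796855]
```

Measured: lever axis ≈ (0.570, -0.039), clamp +x at yaw -22.1°, cap top at 0.213 and collar 0.145–0.183, all matching the given sizes. I'll travel high first.

```bash
python3 -m inch '85 0 0 -60 0; 85 40 -27 -110 0; 85 90 -60 -110 0; 85 145 -95 -110 -2; 85 200 -132 -110 -6; 85 255 -168 -110 -10; 85 310 -204 -110 -14; 85 365 -240 -110 -18; 85 420 -277 -110 -22; 85 475 -313 -110 -22' 25; python3 -m inch '85 61 -41 0 0;85 61 -41 0 0;85 61 -41 0 0'; python3 - <<'E'
from rig import env
import numpy as np
s=env.observe();print(s['time_s'],s['position'],s['ft_force'],s['tool_rot'])
E
```

```text
time_s: 1.35
position: [0.5065, -0.1131, 0.3411]
tool_rot: [[0.786, 0.618, -0.0], [0.618, -0.786, 0.0], [-0.0, -0.0, -1.0]]
ft_force: [0.6, -0.8, -0.3]
grip_width: 0.085
time_s: 1.72
position: [0.5281, -0.045, 0.341]
tool_rot: [[0.786, 0.619, -0.001], [0.619, -0.786, -0.0], [-0.001, -0.0, -1.0]]
ft_force: [-0.6, 0.4, 0.3]
grip_width: 0.0851
1.725 [ 0.52808274 -0.04495513  0.34104885] [-0.64463031  0.3812801   0.25886429] [[ 7.85737050e-01  6.18560302e-01 -6.64265880e-04]
 [ 6.18560354e-01 -7.85737276e-01 -1.47717628e-04]
 [-6.13310723e-04 -2.94821325e-04 -9.99999768e-01]]
```

```bash
python3 -m inch '85 36.6 21.2 40 0;85 36.6 21.2 90 0;85 36.6 21.2 90 0'; python3 - <<'E'
from rig import env
import numpy as np,cv2
from h import *
s=env.observe();print(s['time_s'],s['position'])
d=env.get_image('wrist');cv2.imwrite('pics/w1.png',d['color']);np.savez('pics/w1.npz',**d)
d=env.get_image('top');cv2.imwrite('pics/t1.png',cv2.resize(d['color'][180:340,220:420],None,fx=3,fy=3))
# predicted fisheye pixel of cap top, collar
w=load('pics/w1.npz');f=foc(w)
for X in[(.570,-.039,.213),(.570,-.039,.183)]:
    c=w['R']@np.array(X)+w['t'];th=np.arctan2(np.hypot(c[0],c[1]),c[2]);r=f*th/np.hypot(c[0],c[1]);print(c,c[0]*r+w['cx'],c[1]*r+w['cy'])
E
```

```text
time_s: 2.1
position: [0.5684, -0.0406, 0.2483]
tool_rot: [[0.788, 0.616, -0.008], [0.616, -0.788, 0.002], [-0.005, -0.006, -1.0]]
ft_force: [0.6, 0.0, 0.8]
grip_width: 0.0848
2.1 [ 0.5684402  -0.04055669  0.24832956]
[0.0004597  0.01485052 0.18864789] 322.6211096886026 271.001832650264
[0.00063888 0.0065234  0.21746849] 322.808828899595 252.9505910552387
```

View pics/w1.png

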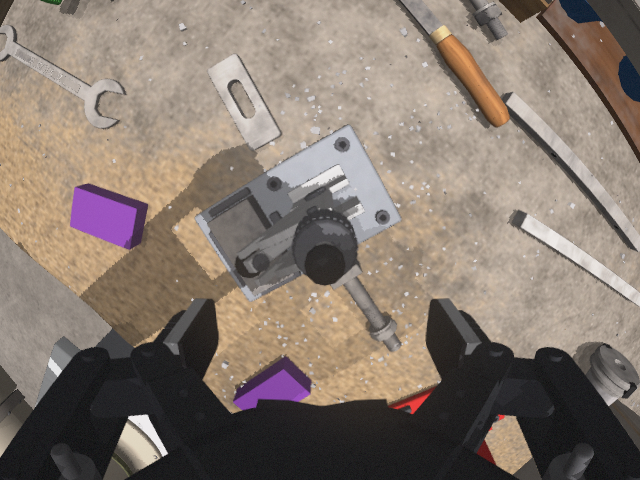

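View pics/t1.png

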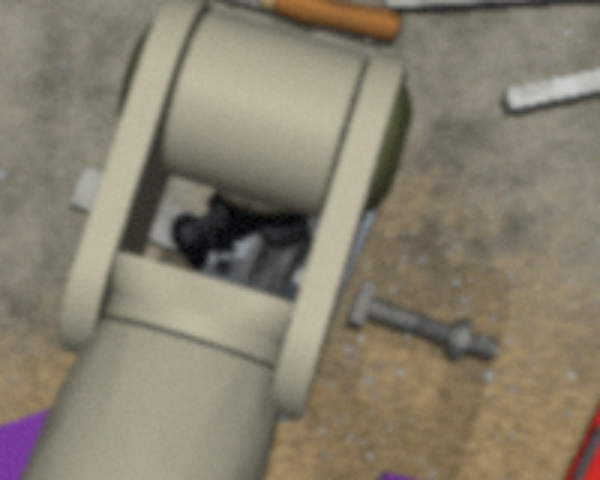

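The wrist view shows the cap at (325,264), the collar around it, and the jaws astride it. It's about 7 px above the prediction, so I'll re-measure settled.

```bash
python3 -m inch '85 0 0 0 0;85 0 0 0 0'; cat > wr.py <<'E'
from rig import env
import numpy as np,cv2,sys
from h import *
s=env.observe();print(s['time_s'],s['position'])
w=env.get_image('wrist');f=foc(w);g=w['color'].max(2)
cv2.imwrite('pics/w2.png',cv2.resize(w['color'][180:320,240:410],None,fx=4,fy=4))
m=((g<45)*255).astype(np.uint8); m[:180]=0;m[310:]=0;m[:,:270]=0;m[:,380:]=0
n,l,st,ce=cv2.connectedComponentsWithStats(m)
for i in range(1,n):
    if st[i,4]>150: print(st[i],ce[i])
def wray(u,v,h):
    x=np.array([u-w['cx'],v-w['cy']]);r=np.hypot(*x);th=r/f
    c=np.array([*(x/r*np.sin(th)),np.cos(th)]);R=w['R'];o=-R.T@w['t'];q=R.T@c
    return o+q*(h-o[2])/q[2]
i=1+np.argmax(st[1:,4]); x,y,ww,hh,_=st[i]
print('cap',wray(x+ww/2,y+hh/2,.213), 'r',ww/2/f*.185)
# depth points
z=w['range_z'];v,u=np.mgrid[0:480,0:640];x=np.stack([u-w['cx'],v-w['cy']],-1);r=np.hypot(x[...,0],x[...,1])+1e-9;th=r/f
c=np.stack([x[...,0]/r*np.tan(th)*z,x[...,1]/r*np.tan(th)*z,z],-1);X=(c-w['t'])@w['R']
near=np.hypot(X[...,0]-.57,X[...,1]+.039)<.035
for lo,hi in[(.176,.19),(.205,.22)]:
    k=X[near&(X[...,2]>lo)&(X[...,2]<hi)&(z>0)];
    if len(k):
        cc,rr=cv2.minEnclosingCircle((k[:,:2]*1000).astype(np.float32));print(lo,len(k),cc,rr,np.median(k[:,2]))
E
python3 wr.py
```

```text
time_s: 2.45
position: [0.5703, -0.0395, 0.253]
tool_rot: [[0.787, 0.617, 0.003], [0.617, -0.787, -0.001], [0.002, 0.002, -1.0]]
ft_force: [0.6, -0.1, -0.1]
grip_width: 0.0849
2.45 [ 0.57030379 -0.03952951  0.25300334]
cap [ 0.57679565 -0.02987214  0.213     ] r 0.004728933247252553
0.176 1872 (571.2406005859375, -39.19874572753906) 20.175907135009766 0.1822985791127664
0.205 1175 (570.626220703125, -39.4614143371582) 11.067100524902344 0.21059309445408755
```

View pics/w2.png

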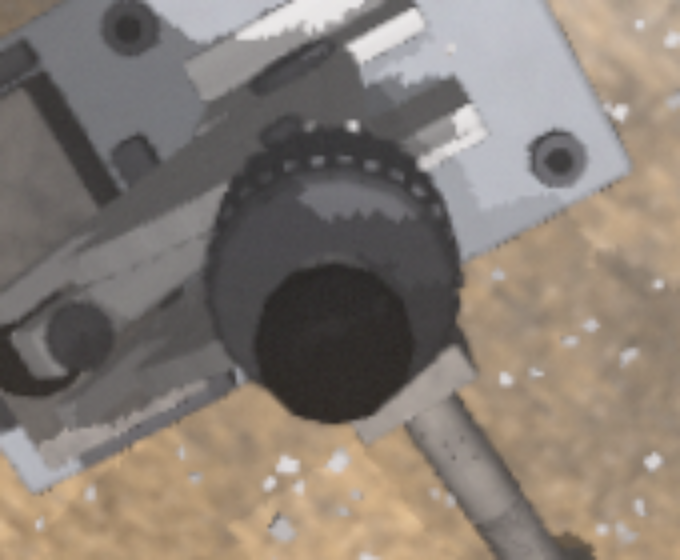

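Depth circles give the collar (r 20.2) and cap (r 11.1) centred at (0.571, -0.0393), so the tool is within 1 mm. Descend and grip.

```bash
python3 -m inch '85 0 0 40 0;85 0 0 80 0;85 0 0 101 0;85 0 0 101 0;55 0 0 101 0;40 0 0 101 0;36 0 0 101 0;36 0 0 101 0;36 0 0 101 0' 25
```

```text
time_s: 3.62
position: [0.5705, -0.0396, 0.1514]
tool_rot: [[0.786, 0.618, 0.002], [0.618, -0.786, -0.001], [0.001, 0.002, -1.0]]
ft_force: [-0.9, -1.6, 5.7]
grip_width: 0.0393
```

```bash
python3 -m inch '36 0 0 0 10;36 0 0 0 20;36 0 0 0 28;36 0 0 0 28' ; python3 -m inch '36 0 0 -3 0;36 0 0 -5 0;36 0 0 -5 0'
```

```text
time_s: 4.12
position: [0.5704, -0.0392, 0.1514]
tool_rot: [[0.985, 0.175, 0.002], [0.175, -0.985, -0.0], [0.002, 0.001, -1.0]]
ft_force: [-1.9, 0.4, 6.5]
grip_width: 0.039
time_s: 4.5
position: [0.5697, -0.0391, 0.1538]
tool_rot: [[0.984, 0.176, -0.002], [0.176, -0.984, 0.001], [-0.002, -0.001, -1.0]]
ft_force: [4.2, -0.7, -17.9]
grip_width: 0.0394
```

-18 N, rose only 2.4 mm: still locked. Turn on.

```bash
python3 -m inch '36 0 0 4 0;36 0 0 5 7;36 0 0 5 14;36 0 0 5 14;36 0 0 2 14;36 0 0 0 14;36 0 0 0 14'
```

```text
time_s: 5.38
position: [0.5699, -0.039, 0.1551]
tool_rot: [[0.998, -0.066, -0.001], [-0.066, -0.998, 0.001], [-0.001, -0.0, -1.0]]
ft_force: [-0.2, 2.1, -6.7]
grip_width: 0.0394
```

Force fell to about the spring load at 4 mm rise. Probe further up.

```bash
python3 -m inch '36 0 0 -3 0;36 0 0 -5 0;36 0 0 -5 0'; python3 - <<'E'
from rig import env
import cv2,numpy as np
d=env.get_image('wrist');cv2.imwrite('pics/w3.png',d['color']);d=env.get_image('scene');cv2.imwrite('pics/s3.png',cv2.resize(d['color'][205:355,240:400],None,fx=3.7,fy=3.7))
E
```

```text
time_s: 5.75
position: [0.5699, -0.0391, 0.1603]
tool_rot: [[0.998, -0.067, -0.001], [-0.067, -0.998, 0.0], [-0.001, -0.0, -1.0]]
ft_force: [-0.2, 1.6, -7.5]
grip_width: 0.0391
```

View pics/s3.png

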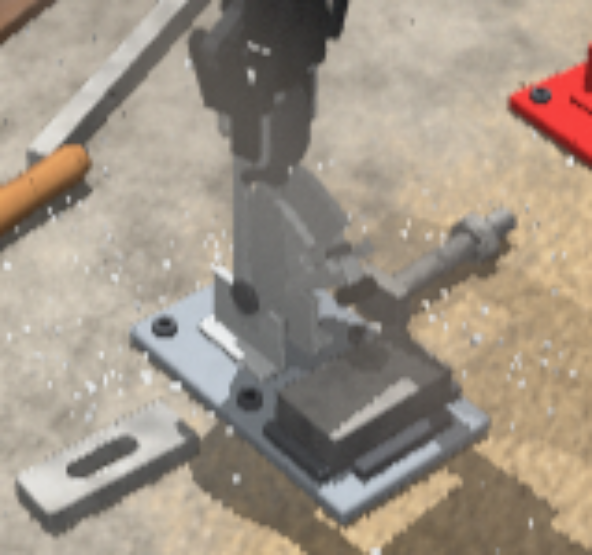

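Lifted about 9 mm at 7.5 N, so the lug is in its slot. The picture shows the collar risen in the jaws near (270,150). Next I'll set it down, regrip with the jaws along the hinge axis (turn +18°), and lift.

```bash
python3 -m inch '36 0 0 5 0;36 0 0 10 0;36 0 0 10 0;60 0 0 10 0;60 0 0 10 0;60 0 0 10 9;60 0 0 10 18;60 0 0 10 18'; python3 -m inch '45 0 0 0 0;36 0 0 0 0;36 0 0 0 0;36 0 0 0 0;36 0 0 0 0' 30;  python3 -m inch '36 0 0 -4 0;36 0 0 -8 0;36 0 0 -8 0;36 0 0 -8 0'
```

```text
time_s: 6.85
position: [0.5701, -0.0395, 0.1503]
tool_rot: [[0.929, -0.371, 0.0], [-0.371, -0.929, -0.001], [0.0, 0.0, -1.0]]
ft_force: [0.5, 1.2, 0.6]
grip_width: 0.0599
time_s: 7.48
position: [0.5702, -0.039, 0.1505]
tool_rot: [[0.928, -0.372, 0.001], [-0.372, -0.928, 0.0], [0.0, -0.0, -1.0]]
ft_force: [1.3, 3.0, 3.2]
grip_width: 0.0391
time_s: 7.98
position: [0.5699, -0.0391, 0.158]
tool_rot: [[0.928, -0.372, -0.001], [-0.372, -0.928, 0.0], [-0.001, -0.0, -1.0]]
ft_force: [3.5, 3.1, -7.6]
grip_width: 0.0389
```

Free. Now lift to ~13.5 mm and swing along the arc (tool -x = clamp -x).

```bash
python3 -m inch '36 0 0 -3 0;36 0 0 -6 0;36 0 0 -6 0;36 -6.5 0 -5.8 0;36 -13 0 -5.3 0;36 -19.5 0 -4.5 0;36 -26 0 -3.4 0;36 -26 0 -3.4 0;36 -26 0 -3.4 0'; python3 - <<'E'
from rig import env
import cv2,numpy as np
d=env.get_image('scene');cv2.imwrite('pics/s4.png',cv2.resize(d['color'][205:355,240:400],None,fx=3.7,fy=3.7))
print(env.observe()['wrist_torque'])
E
```

```text
time_s: 9.1
position: [0.5462, -0.0295, 0.1619]
tool_rot: [[0.928, -0.372, 0.001], [-0.372, -0.928, -0.0], [0.001, -0.0, -1.0]]
ft_force: [4.0, 4.4, -9.1]
grip_width: 0.0397
[ 0.52745091 -0.91633488  0.02670197]
```

View pics/s4.png

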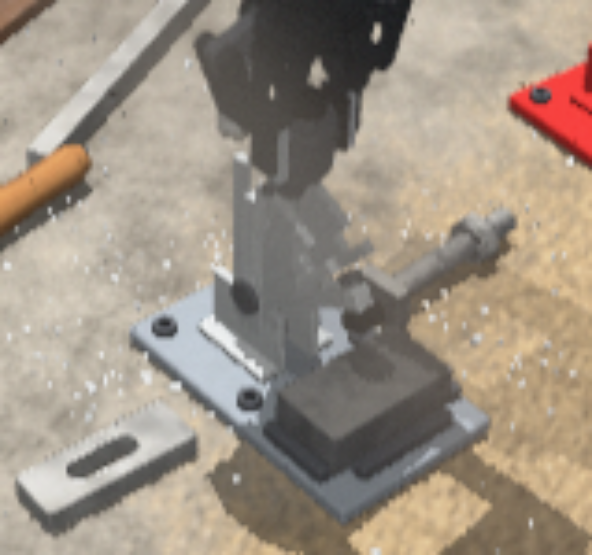

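The lever has left the notch and leans; the foot is coming down (350,290). Continue the arc to ~0.64.

```bash
python3 -m inch '36 -6 0 1.4 0;36 -12.4 0 3.2 0;36 -18.5 0 5.3 0;36 -24.6 0 7.7 0;36 -30.5 0 10.4 0;36 -36.3 0 13.3 0;36 -42 0 16.5 0;36 -47.4 0 20.1 0;36 -51.6 0 23.1 0;36 -51.6 0 23.1 0'; python3 - <<'E'
from rig import env
import cv2,numpy as np
d=env.get_image('scene');cv2.imwrite('pics/s5.png',cv2.resize(d['color'][205:355,240:400],None,fx=3.7,fy=3.7))
d=env.get_image('wrist');cv2.imwrite('pics/w5.png',d['color'])
print(env.observe()['wrist_torque'])
E
```

```text
time_s: 10.4
position: [0.4995, -0.0107, 0.1402]
tool_rot: [[0.928, -0.372, 0.005], [-0.372, -0.928, -0.001], [0.006, -0.001, -1.0]]
ft_force: [4.3, 3.9, 1.0]
grip_width: 0.039
[ 0.56817028 -0.86901854  0.1139258 ]
```

View pics/s5.png

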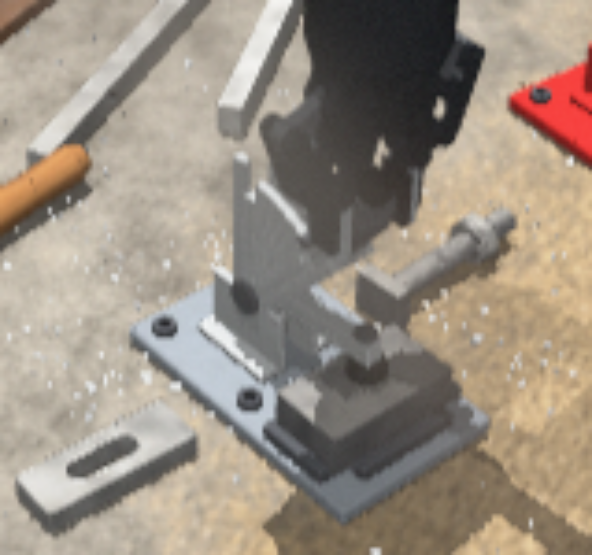

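View pics/w5.png

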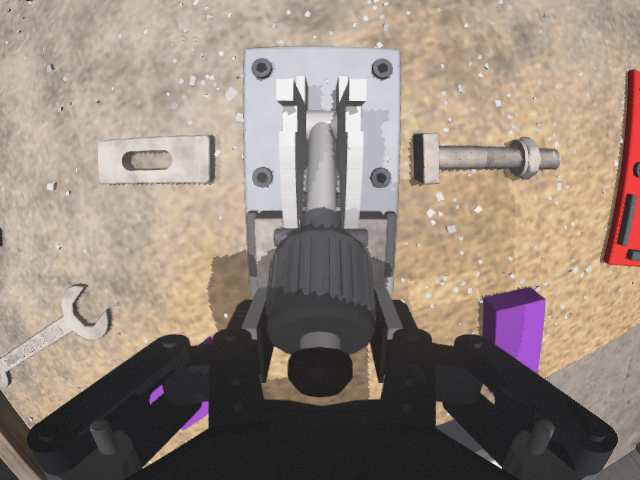

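The wrist view shows the lever leaning centred between the strap and bolt, with the cap at (320,370), the pin raised at (290–365,237) and the foot almost at the block. Continue to ~0.70.

```bash
python3 -m inch '36 -3 0 2.2 0;36 -6 0 4.6 0;36 -9 0 7 0;36 -9 0 7 0;36 -9 0 7 0'; python3 - <<'E'
from rig import env
import cv2,numpy as np
d=env.get_image('scene');cv2.imwrite('pics/s6.png',cv2.resize(d['color'][225:335,270:390],None,fx=5,fy=5))
s=env.observe();p=s['position'];print(s['wrist_torque'])
dx=np.hypot(p[0]-.5705,p[1]+.039);h=p[2]+.023-.055;print(dx,h,np.arctan2(dx,h),np.hypot(dx,h))
E
```

```text
time_s: 11.12
position: [0.4915, -0.0075, 0.1327]
tool_rot: [[0.928, -0.372, 0.005], [-0.372, -0.928, -0.001], [0.006, -0.001, -1.0]]
ft_force: [7.9, 2.6, -4.1]
grip_width: 0.039
[ 0.37750693 -1.36084285 -0.03387834]
0.08502335076381899 0.10075201124252767 0.7009346516128846 0.13183299262522194
```

View pics/s6.png

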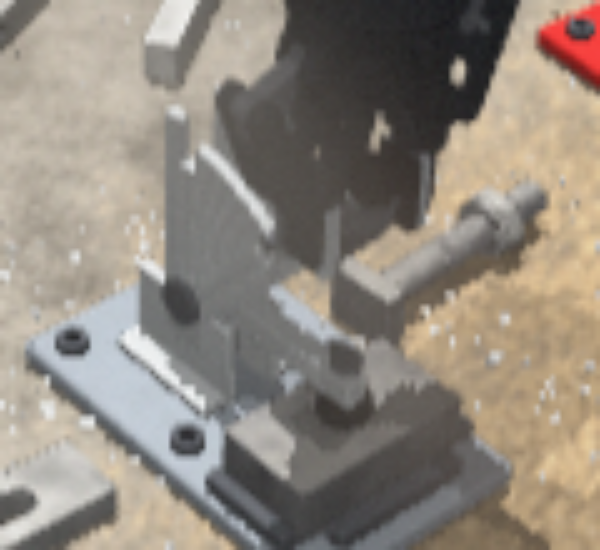

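The foot is on the block (342,405), and the estimated lean is 0.70. Lower the collar along the stem.

```bash
python3 -m inch '36 1.9 0 2.3 0;36 3.8 0 4.6 0;36 3.8 0 4.6 0;36 5.8 0 6.9 0;36 7.7 0 9.2 0;36 7.7 0 9.2 0'; python3 - <<'E'
from rig import env
import numpy as np,cv2
s=env.observe();p=s['position'];print(s['wrist_torque'])
dx=np.hypot(p[0]-.5705,p[1]+.039);h=p[2]+.023-.055;print(dx,h,np.arctan2(dx,h),np.hypot(dx,h))
d=env.get_image('wrist');cv2.imwrite('pics/w6.png',d['color'])
E
```

```text
time_s: 11.92
position: [0.4964, -0.0092, 0.1247]
tool_rot: [[0.928, -0.372, 0.001], [-0.372, -0.928, 0.0], [0.001, -0.001, -1.0]]
ft_force: [-8.1, 9.2, 16.4]
grip_width: 0.039
[1.30139748 0.92955293 0.09896237]
0.07988655665107015 0.09270095988549265 0.7112854290837443 0.1223737304214281
```

View pics/w6.png

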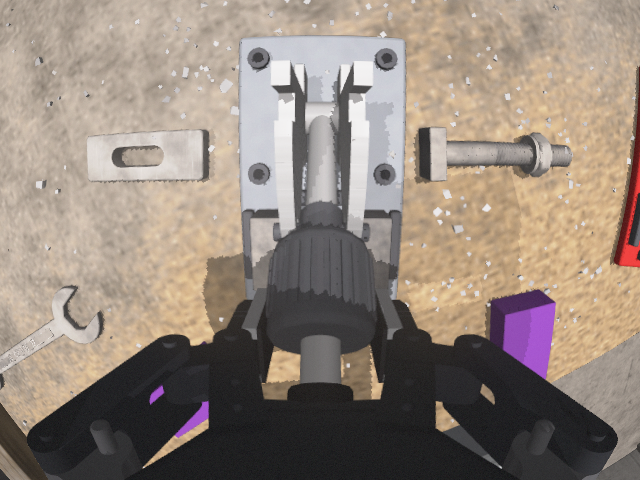

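Resistance of ~20 N along the stem after 9.5 mm: either home with some slip, or held up on something. Open the jaws and look.

```bash
python3 -m inch '55 0 0 0 0;60 0 0 0 0;60 0 0 0 0;60 0 0 0 0'; python3 - <<'E'
from rig import env
import numpy as np,cv2
d=env.get_image('wrist');cv2.imwrite('pics/w7.png',d['color']);np.savez('pics/w7.npz',**d)
d=env.get_image('scene');cv2.imwrite('pics/s7.png',cv2.resize(d['color'][225:335,270:390],None,fx=5,fy=5))
E
```

```text
time_s: 12.48
position: [0.4968, -0.01, 0.1224]
tool_rot: [[0.928, -0.372, -0.0], [-0.372, -0.928, -0.0], [-0.0, 0.0, -1.0]]
ft_force: [0.1, 1.4, -0.3]
grip_width: 0.0601
```

View pics/w7.png

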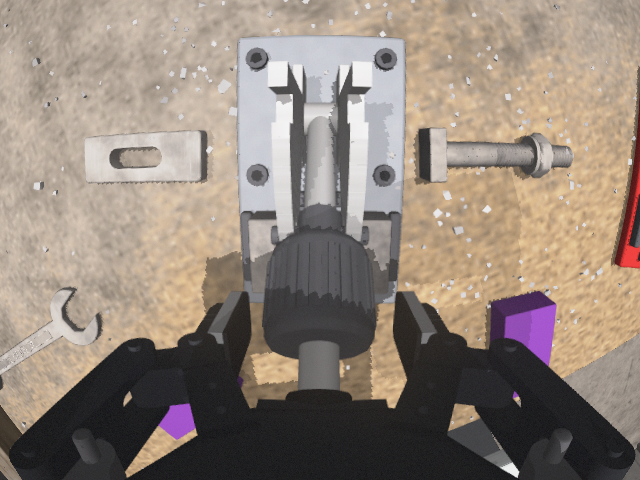

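View pics/s7.png

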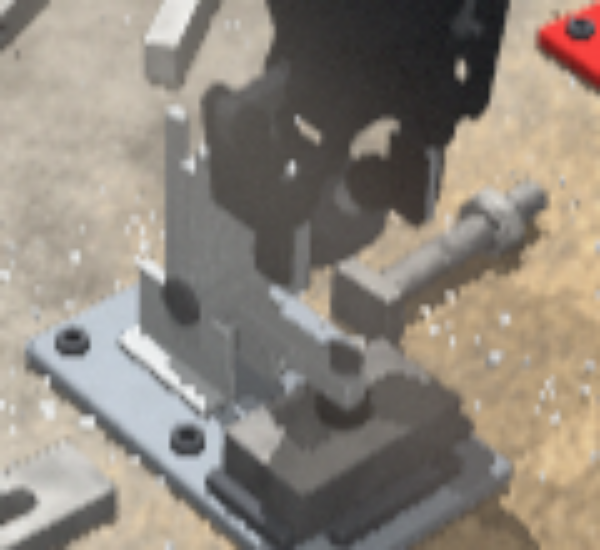

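Released with zero force and the jaws clear on both sides; the collar sits at (320,290) with stem showing below it. Retreat upwards and measure the fit.

```bash
python3 -m inch '75 0 0 0 0;75 0 0 -20 0;75 0 0 -60 0;75 0 0 -110 0;75 40 0 -130 0;75 40 0 -130 0;75 40 0 -130 0'; cat > meas.py <<'E'
from rig import env
import numpy as np,cv2
from h import *
w=env.get_image('wrist');f=foc(w)
cv2.imwrite('pics/w8.png',w['color'])
b=env.get_image('scene');cv2.imwrite('pics/s8.png',cv2.resize(b['color'][225:335,270:390],None,fx=5,fy=5))
z=w['range_z'];v,u=np.mgrid[0:480,0:640];x=np.stack([u-w['cx'],v-w['cy']],-1);r=np.hypot(x[...,0],x[...,1])+1e-9;th=r/f
c=np.stack([x[...,0]/r*np.tan(th)*z,x[...,1]/r*np.tan(th)*z,z],-1);X=(c-w['t'])@w['R']
a=np.radians(-22.1);o=np.array([.5710,-.0393,.055])
def clampf(X):
    d=X-o; return np.stack([d[...,0]*np.cos(a)+d[...,1]*np.sin(a),-d[...,0]*np.sin(a)+d[...,1]*np.cos(a),d[...,2]],-1)
for n,C,ok in(('wrist',clampf(X),z>0),('scene',clampf(cloud(b)),b['range_z']>0)):
    k=ok&(abs(C[...,1])<.021)&(C[...,2]>.03)&(C[...,2]<.17)&(C[...,0]<.02)&(C[...,0]>-.14)
    Q=C[k]; 
    t=.70; s=-Q[:,0]*np.sin(t)+Q[:,2]*np.cos(t); tr=Q[:,0]*np.cos(t)+Q[:,2]*np.sin(t)
    print(n,len(Q),'axial s, count, top of perp, half-width')
    for lo in np.arange(.07,.165,.004):
        m=(s>=lo)&(s<lo+.004)&(abs(tr)<.03)
        if m.sum()>3: print('%.3f %d tr %.4f..%.4f  y %.4f..%.4f'%(lo,m.sum(),tr[m].min(),tr[m].max(),Q[m,1].min(),Q[m,1].max()))
E
python3 meas.py
```

```text
time_s: 13.45
position: [0.5332, -0.0245, 0.2515]
tool_rot: [[0.928, -0.372, -0.002], [-0.372, -0.928, 0.001], [-0.002, 0.0, -1.0]]
ft_force: [0.1, 0.4, 0.3]
grip_width: 0.0748
wrist 6945 axial s, count, top of perp, half-width
0.070 101 tr -0.0021..0.0292  y -0.0101..0.0096
0.074 114 tr 0.0017..0.0299  y -0.0184..0.0179
0.078 276 tr 0.0027..0.0300  y -0.0207..0.0194
0.082 369 tr -0.0007..0.0278  y -0.0206..0.0195
0.086 4 tr 0.0161..0.0177  y -0.0079..0.0095
0.090 161 tr 0.0060..0.0216  y -0.0185..0.0179
0.094 202 tr 0.0036..0.0226  y -0.0207..0.0194
0.098 249 tr 0.0045..0.0234  y -0.0206..0.0193
0.102 269 tr 0.0042..0.0232  y -0.0206..0.0190
0.106 258 tr 0.0053..0.0229  y -0.0204..0.0188
0.110 275 tr 0.0032..0.0233  y -0.0201..0.0195
0.114 269 tr 0.0040..0.0231  y -0.0208..0.0194
0.118 337 tr -0.0017..0.0226  y -0.0209..0.0195
0.122 312 tr -0.0009..0.0223  y -0.0199..0.0183
0.126 799 tr -0.0140..0.0219  y -0.0183..0.0175
0.130 105 tr 0.0034..0.0099  y -0.0071..0.0061
0.134 104 tr 0.0022..0.0100  y -0.0071..0.0068
0.138 109 tr 0.0026..0.0102  y -0.0070..0.0068
0.142 73 tr 0.0023..0.0
[... 538 characters left out ...]
0194
0.098 16 tr -0.0132..0.0208  y 0.0077..0.0202
0.102 22 tr -0.0161..0.0223  y 0.0042..0.0199
0.106 22 tr -0.0163..0.0229  y 0.0030..0.0202
0.110 22 tr -0.0144..0.0209  y 0.0082..0.0205
0.114 18 tr -0.0153..0.0165  y 0.0076..0.0199
0.118 29 tr -0.0167..0.0231  y 0.0011..0.0204
0.122 38 tr -0.0159..0.0229  y -0.0077..0.0210
0.126 123 tr -0.0151..0.0218  y -0.0143..0.0195
0.130 46 tr -0.0127..0.0216  y -0.0040..0.0178
0.134 7 tr -0.0031..0.0092  y 0.0025..0.0061
0.138 5 tr -0.0005..0.0064  y 0.0037..0.0072
0.146 10 tr -0.0051..0.0147  y -0.0007..0.0092
0.150 26 tr -0.0062..0.0143  y -0.0086..0.0118
0.154 38 tr -0.0047..0.0134  y -0.0092..0.0107
0.158 25 tr -0.0031..0.0115  y -0.0065..0.0087
```

View pics/w8.png

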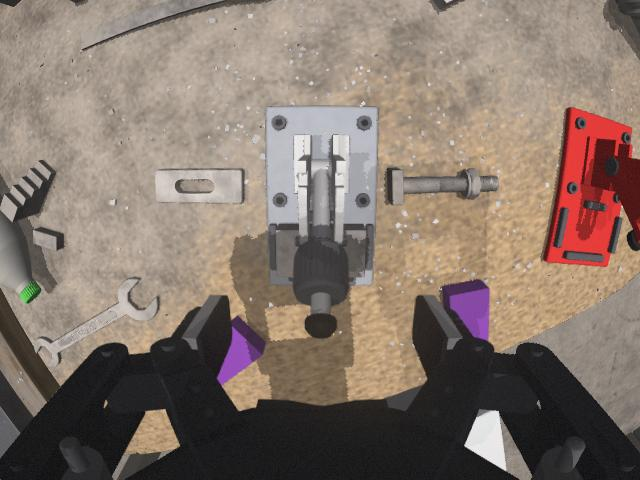

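View pics/s8.png

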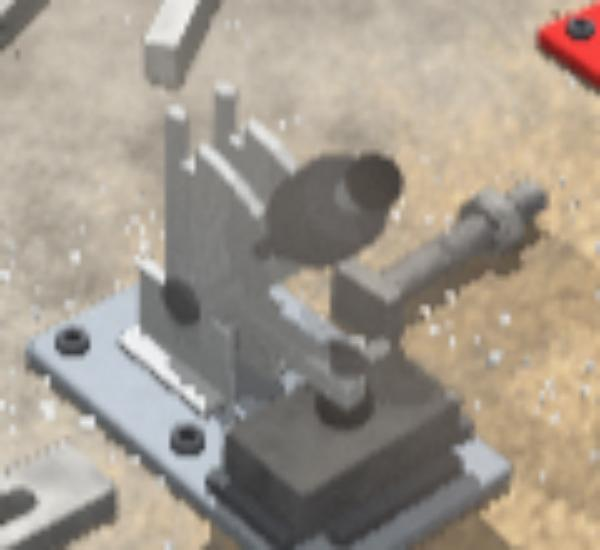

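```bash
cat >> meas.py <<'E'
print('---fine')
C=clampf(X);k=(z>0)&(abs(C[...,1])<.021)&(C[...,2]>.03)&(C[...,0]<.0)&(C[...,0]>-.14);Q=C[k]
s=-Q[:,0]*np.sin(t)+Q[:,2]*np.cos(t); tr=Q[:,0]*np.cos(t)+Q[:,2]*np.sin(t)-.003
rr=np.hypot(tr,Q[:,1])
e=np.arange(.120,.164,.001)
print('annulus r 9-17 (collar top):',dict(zip(np.round(e*1000).astype(int).tolist(),np.histogram(s[(rr>.0095)&(rr<.017)],e)[0].tolist())))
print('r<6 (cap top):',dict(zip(np.round(e*1000).astype(int).tolist(),np.histogram(s[rr<.006],e)[0].tolist())))
m=(abs(rr-.007)<.0012);print('stem pts s range',np.percentile(s[m&(s>.12)],[2,50,98]))
for lo,hi,R in((.093,.124,.02),(.131,.142,.007)):
    m=(s>lo)&(s<hi)&(abs(Q[:,1])<.003)&(abs(rr-R)<.004); print('slope', np.polyfit(s[m],tr[m],1), m.sum())
E
python3 meas.py | sed -n '/fine/,$p'
```

```text
---fine
annulus r 9-17 (collar top): {120: 1, 121: 3, 122: 2, 123: 2, 124: 5, 125: 16, 126: 84, 127: 377, 128: 57, 129: 0, 130: 0, 131: 0, 132: 0, 133: 0, 134: 0, 135: 0, 136: 0, 137: 0, 138: 0, 139: 0, 140: 0, 141: 0, 142: 0, 143: 0, 144: 12, 145: 36, 146: 33, 147: 46, 148: 40, 149: 34, 150: 36, 151: 46, 152: 31, 153: 9, 154: 1, 155: 0, 156: 0, 157: 0, 158: 0, 159: 0, 160: 0, 161: 0, 162: 0, 163: 0}
r<6 (cap top): {120: 0, 121: 0, 122: 0, 123: 0, 124: 0, 125: 0, 126: 0, 127: 8, 128: 12, 129: 10, 130: 8, 131: 9, 132: 5, 133: 11, 134: 10, 135: 15, 136: 9, 137: 8, 138: 12, 139: 9, 140: 7, 141: 4, 142: 4, 143: 0, 144: 0, 145: 0, 146: 0, 147: 0, 148: 0, 149: 0, 150: 0, 151: 0, 152: 0, 153: 0, 154: 1, 155: 4, 156: 63, 157: 25, 158: 0, 159: 0, 160: 0, 161: 0, 162: 0, 163: 0}
stem pts s range [0.12739455 0.13781874 0.15660912]
slope [0.01097234 0.01679569] 342
slope [0.01943726 0.00307351] 130
```

```bash
python3 - <<'E'
from h import *
w=load('pics/w1.npz');f=foc(w)
z=w['range_z'];v,u=np.mgrid[0:480,0:640];x=np.stack([u-w['cx'],v-w['cy']],-1);r=np.hypot(x[...,0],x[...,1])+1e-9;th=r/f
c=np.stack([x[...,0]/r*np.tan(th)*z,x[...,1]/r*np.tan(th)*z,z],-1);X=(c-w['t'])@w['R']
Q=X[z>0];Q=Q[Q[:,2]>.17]
top=Q[Q[:,2]>.205];c=top[:,:2].mean(0);rr=np.hypot(*(Q[:,:2]-[.571,-.0393]).T)
a=Q[(rr<.006)&(Q[:,2]>.2),2];b=Q[(rr>.0125)&(rr<.017)&(Q[:,2]<.19),2];print(np.median(a),np.median(b),np.median(a)-np.median(b))
E
python3 - <<'E'
from rig import env
import cv2
from h import *
b=env.get_image('top');cv2.imwrite('pics/t9.png',cv2.resize(b['color'][200:350,220:420],None,fx=4,fy=4))
s=env.observe();print(s['time_s'],s['ft_force'])
E
```

```text
0.2119582079802208 0.18248245512626757 0.029475752853953235
13.7 [ 0.11868322 -0.11284998 -0.48022237]
```

View pics/t9.png

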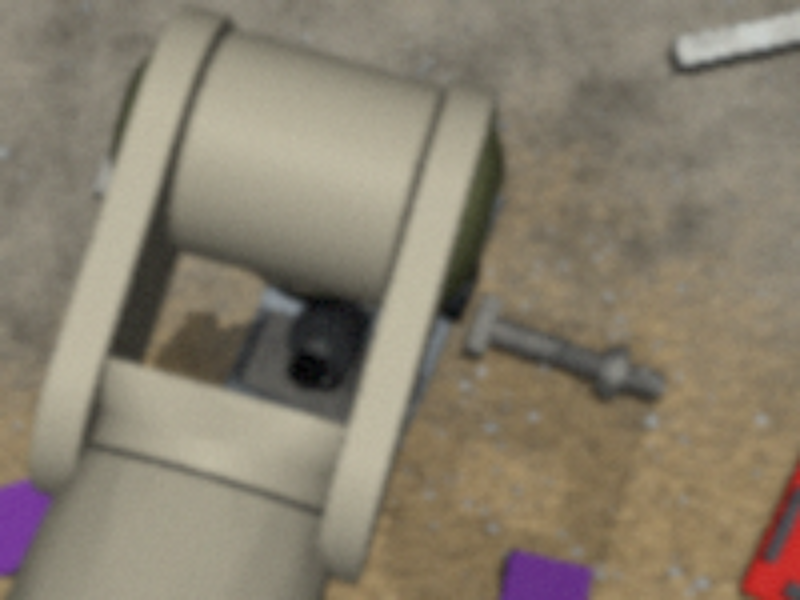

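The collar-to-cap gap is 29.3 mm now against 29.5 mm at the start (fully down), so the pin is home. The top view shows the cap at (315,365) leaning over the block and the bolt unmoved. Hand in.

```bash
python3 -c "
from rig import env
print(env.close_job())"
```

```text
the job is handed in; nothing more can be done
None
```

The block is clamped and the lever is locked over it. I handed the job in at about 14 s of the 48 s; no verdict was reported.

- **What I did:** I turned the collar clockwise in steps. It was still locked after 28° (a test pull gave 18 N and it barely rose). After 42° it lifted against the spring alone. I set it down, regripped with the jaws along the hinge axis, lifted it and swung the lever to about 0.70 rad. Then I lowered the collar into the second notch, let go and backed off.
- **Collar home:** the distance from collar top to cap top is 29.3 mm, against 29.5 mm at the start when the sleeve was fully down. The pin would ride 10 mm higher if it had missed the notch.
- **Clamp and surroundings:** the last pictures show the foot on the block and the block in its nest. The strap and bolt look untouched. The file lay outside the final views. I judged these by eye and did not measure the positions. The gripper was clear, with almost no force on it.
- **Checks that disagreed:**
  - Fitting the lever's angle from depth gave about 0.68–0.69 rad rather than 0.70, along with a 3 mm sideways offset. I put this down to calibration and to my pivot estimate.
  - Lowering the collar met about 20 N before I let go. I took that as the sleeve having bottomed with some slip in the grip.

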